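Clip a metering blade into the blade gauge

ROBOT

A 6-joint arm with a two-finger parallel gripper is mounted at the origin on a cart in front of the work surface, level with it; the furniture and walls round the work are solid. World frame = base frame: x ahead of the robot, y to its left, z up, the work surface at z = 0. Lengths are in m, angles in degrees, forces in N, time in s.
With the tool pointing down it reaches from about 0.25 to 0.725 m from the base axis. Payload 9.7 kg.
Tool frame: the origin (TCP) lies at the very end of the fingers, on their centre line; the grasp point (between the pads) lies 19 mm behind it (bot.hold_point_z is the distance from the TCP to the grasp point, in m); z points along the fingers, y is the line along which they close (so a half turn about z gives the same grasp; the last joint's range is limited). The gripper opens to 85 mm and grips with 20 to 120 N. Pads are 22 mm wide; open, the fingers measure 114 mm over their backs; the gripper's body (76 mm by 85 mm) begins 54 mm behind the grasp point. The pads swing forward as they close: fully open they stand 13 mm farther back than shut.
Start: joints at [74.656, 4.979, 10.078, 95.1, 0, 90], TCP at [0.146, 0.53, 0.231] pointing down, gripper open.
Joint ranges: [-179.16, 179.16], [-48.56, 103.87], [-65.8, 70.77], [-126.05, 130.52], [-82.76, 87.17], [-180, 180]. Speed limits (degrees/s): [127.2, 127.2, 147.25, 180, 180, 180].

INTERFACE

Orientations are given as [roll, pitch, yaw] about the fixed x, y, z axes, in that order (R = Rz(yaw) Ry(pitch) Rx(roll)).
In Python, from workcell import bot gives the robot as it stands.
- The arm moves only by the tool play_rows, never from a script. Its argument "targets" is a list of rows, each an object with "grip": the closure in counts, from 0 (fully open) to 255 (shut); "linear": the shift along the world's x, y, z in cm, a list of three; "delta_rot": the turn, a rotation vector about the world's x, y, z in rad, a list of three. A call has 1 to 10 rows; each row is the pose to reach, as a shift and turn from the pose commanded when the call began; what a row does not reach only later rows make up. A row lasts 1/10 s, in which the tool goes at most 50 mm and 8.59 degrees, less where a joint would pass 70% of its speed; a pose out of reach is approached as far as the arm can. A call with a gripper value outside its range is refused whole. The fingers move at their own pace and stop on an object; "force" is the grip in N (left out, the last holds). Time passes only in rows, so rows that repeat a pose let the fingers close. It gives the time, the measured TCP pose, the force, the opening and the grip force at its end, in the units of the state.
- bot.get_obs(): the state, without advancing time (a new reading comes with each control period).
- bot.camera(name): name is "scene" or "top"; returns a dict with "color" (400x640x3 uint8, red, green, blue), "range_z" (400x640 float32, m along the optical axis (not along the pixel's ray), 0 where there is no reading), "fov_y" (degrees; the focal length in pixels is half the picture's height over the tangent of half this angle, whatever the lens; pixels are square), "cx", "cy" (the principal point, pixels), "dist_coeffs" ([k1, k2, p1, p2, k3] as OpenCV has them; the pictures are not rectified), "world_to_cam" (4x4, takes a point from world to camera coordinates). Camera axes: x right, y up, looking along -z (the intrinsics and any distortion apply to the point x, -y, -z); pixel columns grow to the right and rows downward; lengths in m; the calibration is good to about 2 mm. A picture is of the moment at which its call begins.
- bot.job_done(): hands the job in; it is judged then, once.
Trained networks look in a picture, given as the dict that the camera call returned (one of the last four; its "shot" number tells which), for a name from the list of things; names that differ only in an ending like _2 or _b are one class to them, and where a whole thing is asked for, a point or a joint stands for the part that bears it (a point fixed in the world has none). Each returns a list of dicts, best first, with "conf" (0 to 1); they miss things now and then, are a little off and sometimes report something else, mostly with a low value. They report only what shows in the picture. A call takes as long as a camera call. They do not tell look-alikes from the thing itself.
- bot.search_frame(picture, target): "box" ([left, top, right, bottom] in pixels, round what is visible of it).
- bot.trace(picture, target): "pixels" (400x640 bool, what is visible of it) and "box" ([left, top, right, bottom] in pixels, round what is visible of it).
- bot.pinpoint(picture, target): "pixel" ([column, row] in pixels: a listed point, or the origin of a listed thing).
The state is a dict: "time": time; "q": joint angles; "qd": joint speeds; "joint_efforts": joint torques, N m; "ee_pos": TCP position; "tcp_rot": TCP orientation; "wrist_force": force on the tool from outside, world axes, zero at the start; "torque": the same for the moment, N m; "opening": finger opening in m; "grasp_force": force on a finger pad.
Only numpy, scipy, OpenCV 4.12 (cv2) and the standard library are available. Lean on these libraries where they do the work, as an engineer would, in place of code of your own. Each camera call takes 0.05 s, during which the arm holds its last target. There are 200 camera calls.

TASK

Swing up the gauge's spring clip until it stays open, work the protruding metering blade out of its tight storage case, and slide it under the raised clip, stepped nose first, between the gauge's lipped guides, pressing it firmly home against the back stop. Then lower the clip onto the blade under control, without letting it snap down, and let go with the blade still home and clipped flat. Leave the brush, the round cap and the small bottle where they are.

Things in the scene. Friction and masses are not known exactly. Their poses are not given: they have to be found in the camera images.
- gauge: Blade gauge fixed to the worktop: dark steel base 150 (x) x 100 (y) x 25 mm high; origin at the centre of its underside. +x is the way the blade slides in over the bed (z = 25 mm), from the open mouth at x = -75. The clip's hinge cheeks stand at x = 55, 32 mm above the bed. The worktop is clear for 80 mm before the mouth.
- gauge_mouth (a point): Mid edge of the mouth on the bed: gauge x = -75, y = 0, z = 25 mm; axes as the gauge's. Ahead of it two guides flare for 15 mm (54 mm apart narrowing to 47 mm, 11 mm high, open above, so the blade can be felt down onto the bed), then run parallel 47 mm apart, 15 mm high, to 77 mm from the mouth. From 25 mm on, lips overhang the channel edges 11 mm above the bed, 39 mm apart.
- clip (a joint): Angle (rad) of the spring clip, a 20 mm steel strip hinged over the gauge's far end. 0 shut, 1.45 fully up. Over-centre spring (dead centre about 0.8 rad, 0.3 N m near either end): pulls shut below that, stays up above. On a blade it rests at about 0.09, its foot 75 mm before the hinge pressing with about 4 N. Above 0.2 rad it must not swing shut faster than 5 rad/s.
- clip_hinge (a point): Centre of the clip's hinge pin: x = 55, z = 47 mm in the gauge's frame; the pin runs along the gauge's y. Fixed.
- clip_bar (a point): Centre of the black crossbar at the clip's free end: round bar 14 mm thick, 30 mm long along the gauge's y, flat ends. Can be pinched by its ends from above and turns between the fingers. When shut it lies 105 mm towards the mouth and 24 mm above the hinge; it goes round the hinge on a 108 mm radius, up and away from the mouth, as the clip opens.
- back_stop: Steel stop block 14 x 40 x 11 mm fixed on the gauge's bed at the channel's end, its face 81 to 93 mm from the mouth (the setting varies). Origin at the middle of the foot of the face that meets the blade; axes as the gauge's.
- stop_face (a point): Middle of the stop's face, 4 mm above the bed; the blade comes from its -x side. Axes as the gauge's.
- case: Black case fixed to the worktop, 70 (x) x 110 (y) x 43 mm with grey cover, origin centre of underside. A 44 mm cutout opens at the -x face, floor 25 mm above the worktop; the cover above it (x = -19 to 33, 14 mm over the floor) lets the blade out along -x only. A sprung nose in the +y wall presses the blade's edge with 5.6 N: the pull is 5 to 15 N for the first 20 to 30 mm.
- blade: Metering blade: flat steel bar 130 (x) x 44 (y) x 8 mm (z), 0.1 to 0.2 kg, origin at the centre of its underside. The last 8 mm at +x are a stepped nose only 34 mm wide. It starts flat in the case with 69 to 77 mm protruding at -x (the tail); fingers can close on its two long edges there.
- blade_nose (a point): Middle of the blade's nose end: x = +65 mm, half thickness up. Axes as the blade's.
- blade_tail (a point): Middle of the blade's tail end: x = -65 mm, half thickness up.
- bottle: Bystander: small dropper bottle 38 mm across, 129 mm high, standing, origin under its centre.
- brush: Bystander: flat brush 197 x 40 x 11 mm, origin under its middle, long side its y.
- cap: Bystander: round cap 73 mm across, 50 mm high, origin under its centre.
Mind the look-alikes: they are no part of the job. There is more than one size of the blade; the one meant has the size given above.

How it is judged (in metres and radians):
On the way, in this order (a step that is already met when the one before it is completed fails the run):
1. the clip is up and stays up, before the blade is in the gauge (value of joint clip above 1.2 rad and distance between blade_nose and stop_face above 0.1 m), for 0.2 s.
2. the blade is pressed home against the back stop (more than 2 N) under the raised clip (value of joint clip above 1 rad and contact force between blade and back_stop above 2 N and x of blade_nose in the frame of stop_face between -0.003 and 0.002 m and y of blade_nose in the frame of stop_face between -0.004 and 0.004 m), for 0.05 s.
At the end, for the whole second after the job is handed in: The blade lies flat (within 0.04 rad) in the gauge's channel, nose within 3 mm of the back stop and within 4 mm of its middle, along the channel within 0.06 rad, at rest, with the clip lowered onto it (0.05 to 0.15 rad) (x of blade_nose in the frame of stop_face between -0.003 and 0.002 m and y of blade_nose in the frame of stop_face between -0.004 and 0.004 m and angle between the x axis of blade and the x axis of gauge, either way round below 0.06 rad and angle between blade's own z axis and vertical below 0.04 rad and value of joint clip between 0.05 and 0.15 rad and linear speed of blade below 0.01 m/s); the robot touches nothing.
It fails at once if the clip snaps down (faster than 5 rad/s while still above 0.2 rad) (value of joint clip between 0.2 and 0.7 rad and velocity of joint clip below -5 rad/s).
It fails at once if bystander cap moved more than 30 mm (distance of cap from where it was at the start of the episode above 0.03 m).
It fails at once if bystander bottle moved more than 30 mm (distance of bottle from where it was at the start of the episode above 0.03 m).
It fails at once if bystander brush moved more than 30 mm (distance of brush from where it was at the start of the episode above 0.03 m).
It also fails if it takes over 72 s, if anything falls off the work surface, if the arm or the gripper's body presses on something with over 40 N, if the wrist force passes 120 N, or if a joint passes its speed limit or range.

## Working session

There is one attempt and no reset: what is moved stays moved. The work goes in short steps, Python scripts to look and compute and a tool call to move; the robot and the scene stay as the last step left them, time stands still between calls to the robot, and variables do not carry over. Pictures are saved under pics/ and viewed, at most 13 in all, crops included, and the job is handed in when it is done.

Besides the shell and the picture viewer there is one more tool, called after "Emit:" as a command line: name --argument value ..., lists and objects as JSON in quotes. play_rows: Moves the arm, as the interface text tells. Its arguments: {"type":"object","properties":{"targets":{"type":"array","items":{"type":"object","properties":{"grip":{"type":"number"},"linear":{"type":"array","items":{"type":"number"}},"delta_rot":{"type":"array","items":{"type":"number"}}}}},"force":{"type":"number"}},"required":["targets"]}

```bash
mkdir -p pics
cat > h.py <<'E'
import numpy as np, cv2
from workcell import bot
def K(p):
    f=200/np.tan(np.radians(p["fov_y"])/2)
    return np.array([[f,0,p["cx"]],[0,f,p["cy"]],[0,0,1.]])
def ray(p,uv):
    uv=np.array(uv,float).reshape(-1,1,2)
    n=cv2.undistortPoints(uv,K(p),np.array(p["dist_coeffs"],float)).reshape(-1,2)
    d=np.c_[n[:,0],-n[:,1],-np.ones(len(n))]
    T=np.linalg.inv(p["world_to_cam"])
    return T[:3,3], d@T[:3,:3].T
def atz(p,uv,z):
    o,d=ray(p,uv); s=(z-o[2])/d[:,2]; return o+d*s[:,None]
def dep(p,uv):
    o,d=ray(p,uv); uv=np.array(uv).reshape(-1,2).astype(int)
    return o+d*p["range_z"][uv[:,1],uv[:,0]][:,None]
def proj(p,P):
    P=np.array(P,float).reshape(-1,3); c=P@p["world_to_cam"][:3,:3].T+p["world_to_cam"][:3,3]
    c=c*[1,-1,-1]
    return cv2.projectPoints(c,np.zeros(3),np.zeros(3),K(p),np.array(p["dist_coeffs"],float))[0].reshape(-1,2)
def save(p,n): cv2.imwrite("pics/"+n,p["color"][:,:,::-1])
E
python3 - <<'E'
from h import *
np.set_printoptions(precision=4,suppress=True)
ps={}
for c in("top","scene"):
    p=bot.camera(c); save(p,c+"1.png")
    T=np.linalg.inv(p["world_to_cam"]); print(c,T[:3,3],-T[:3,2],p["fov_y"])
    for t in["gauge","gauge_mouth","clip_hinge","clip_bar","back_stop","stop_face","case","blade","blade_nose","blade_tail","bottle","brush","cap"]:
        r=bot.pinpoint(p,t)[:3]
        for x in r: print(t,round(x["conf"],2),np.round(x["pixel"],1),dep(p,x["pixel"])[0])
print(bot.get_obs(), bot.hold_point_z)
E
```

```text
top [ 0.296  -0.0016  1.2539] [ 0.1532  0.0105 -0.9881] 57.56889727830615
gauge 0.8 [240.5 186.2] [0.5482 0.2921 0.0523]
gauge 0.44 [422.4 199.4] [ 0.4962 -0.3223  0.0288]
gauge_mouth 0.66 [246.2 209.1] [ 0.4784  0.2848 -0.0062]
gauge_mouth 0.61 [241.2 185.5] [0.5515 0.2908 0.048 ]
clip_hinge 0.78 [237.1 168.5] [0.6089 0.304  0.0553]
clip_hinge 0.7 [243.  207.1] [0.4814 0.2894 0.0221]
clip_hinge 0.64 [326.9 225.3] [0.4114 0.0031 0.0487]
clip_bar 0.66 [237.1 199.1] [0.5002 0.2966 0.076 ]
back_stop 0.5 [241.8 178.6] [0.5783 0.2922 0.0353]
stop_face 0.56 [242.1 182.6] [0.5665 0.2934 0.0253]
case 0.81 [419.5 190.2] [ 0.5261 -0.3117  0.0391]
blade 0.78 [376.3 220. ] [ 0.4304 -0.1662  0.011 ]
blade 0.55 [421.7 198.4] [ 0.4991 -0.3193  0.0322]
blade 0.41 [190.7 232.3] [0.3993 0.47   0.0082]
blade_nose 0.66 [350.3 214.1] [ 0.4539 -0.0786 -0.002 ]
blade_tail 0.9 [424.3 216.4] [ 0.4374 -0.3239  0.0344]
blade_tail 0.79 [398.6 226.4] [ 0.4075 -0.2416  0.0087]
blade_tail 0.5 [246.8 207.6] [0.4807 0.2783 0.0135]
bottle 0.59 [470.1 217.6] [ 0.4299 -0.4718  0.0432]
brush 0.69 [192.9 232.3] [0.3994 0
[... 1279 characters left out ...]
.0257  0.0154]
bottle 0.32 [367.7 283.6] [ 0.435  -0.3396  0.0293]
brush 0.43 [251.6 173.2] [ 0.3958  0.4633 -0.0006]
cap 0.94 [301.5 227.8] [ 0.3955 -0.0225  0.0231]
cap 0.64 [366.1 282. ] [ 0.4344 -0.333   0.0298]
{'time': 1.4, 'q': array([74.655 ,  4.9788, 10.0799, 95.0998,  0.0001, 89.9999]), 'qd': array([-0.0045,  0.0672,  0.0024,  0.0635, -0.0621,  0.0111]), 'joint_efforts': array([  0.0043, -52.0087,  46.4862,   0.0013,   0.0003,   0.    ]), 'ee_pos': array([0.1455, 0.5304, 0.2313]), 'tcp_rot': array([179.9987,  -0.0001, 164.6551]), 'wrist_force': array([-0.334 , -0.3174,  0.4489]), 'torque': array([-0.0069, -0.0341,  0.0577]), 'grasp_force': 0.0, 'opening': 0.0853202849622058} 0.0187
```

Run:
```python
import cv2,numpy as np
a=cv2.imread("pics/top1.png"); s=cv2.imread("pics/scene1.png")
g=cv2.resize(a[150:230,195:295],None,fx=8,fy=7,interpolation=3)
c=cv2.resize(a[160:240,340:480],None,fx=5.6,fy=5.6,interpolation=3)
cv2.imwrite("pics/g.png",cv2.resize(a[150:225,200:300],(800,600),interpolation=3))
cv2.imwrite("pics/c.png",cv2.resize(a[155:245,360:480],(800,600),interpolation=3))
```

```text
(no output)
```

View pics/top1.png

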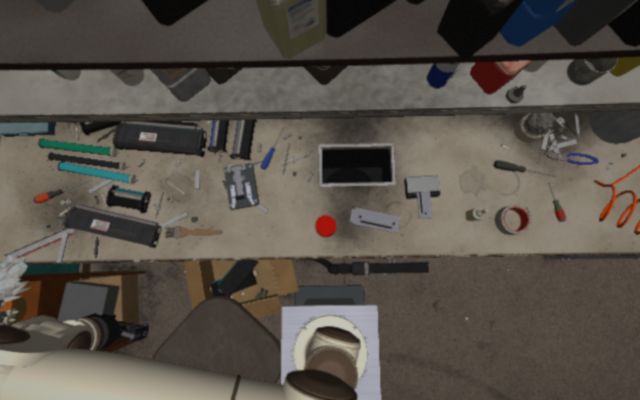

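View pics/g.png

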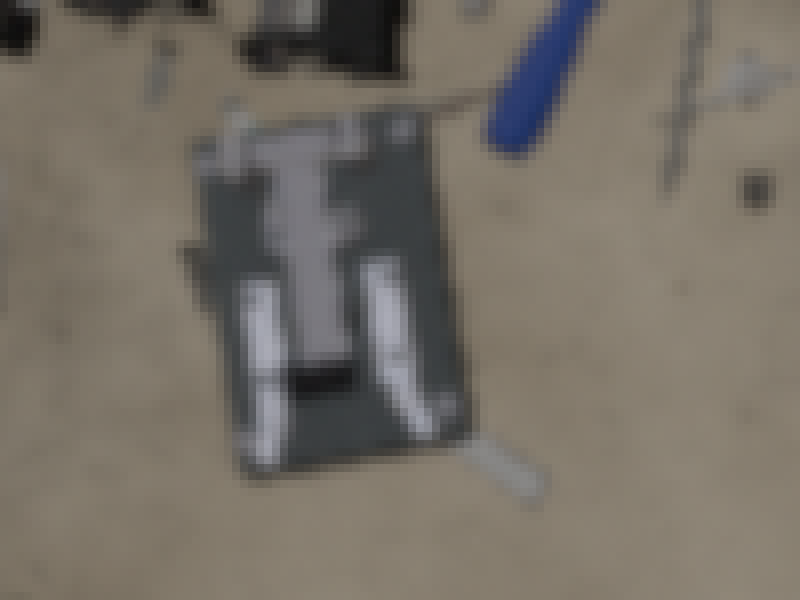

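View pics/c.png

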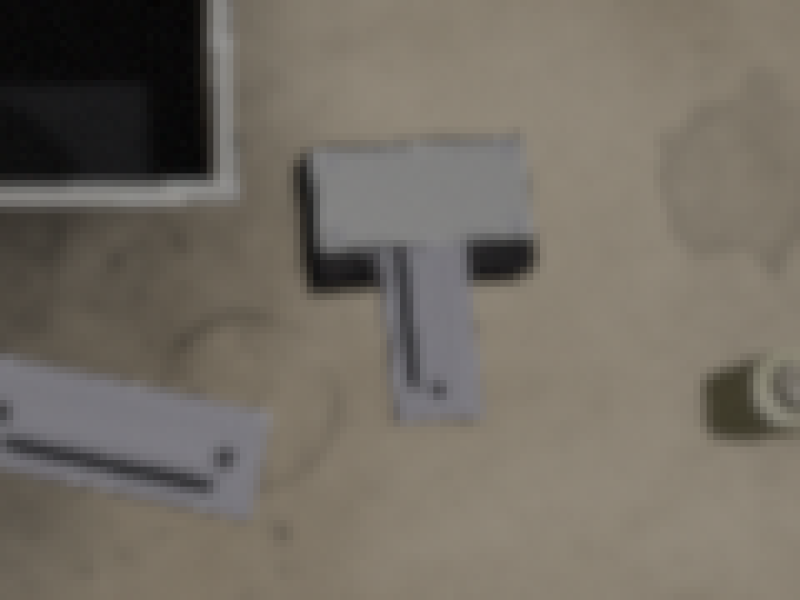

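Run:
```python
from h import *
np.set_printoptions(precision=4,suppress=True)
p=bot.camera("top"); s=bot.camera("scene"); save(s,"scene2.png")
print(p["range_z"].shape)
g=atz(p,np.array([[195,150],[425,110],[470,435],[245,475]])/8+[200,150],.025)
print("gauge corners",g,g.mean(0),np.linalg.norm(np.roll(g,-1,0)-g,axis=1))
c=atz(p,np.array([[312,150],[520,137],[532,240],[318,255]])/6.667+[360,155],.043)
print("cover",c,c.mean(0))
b=atz(p,np.array([[380,250],[468,245],[480,415],[395,420]])/6.667+[360,155],.033)
print("blade",b,b.mean(0),np.linalg.norm(np.roll(b,-1,0)-b,axis=1))
# depth clouds
v,u=np.mgrid[:400,:640]
for q,n in((p,"top"),(s,"scene")):
    m=q["range_z"]>0; P=dep(q,np.c_[u[m],v[m]])
    def rect(c,r,z0,z1,t):
        k=(np.hypot(P[:,0]-c[0],P[:,1]-c[1])<r)&(P[:,2]>z0)&(P[:,2]<z1)
        print(n,t,k.sum(),np.median(P[k,2]) if k.any() else 0,cv2.minAreaRect((P[k,:2]*1000).astype(np.float32)) if k.sum()>3 else'')
    rect((.545,.292),.12,.012,.035,"gauge")
    rect((.53,-.315),.1,.037,.06,"cover")
    rect((.46,-.32),.045,.025,.0385,"blade")
    rect((.505,.295),.03,.06,.1,"bar")
# triangulated pinpoints
def tri(a,b):
    o1,d1=ray(p,a);o2,d2=ray(s,b);d1=d1[0]/np.linalg.norm(d1);d2=d2[0]/np.linalg.norm(d2)
    t=np.linalg.lstsq(np.c_[d1,-d2],o2-o1,rcond=None)[0]
    x,y=o1+d1*t[0],o2+d2*t[1]; return (x+y)/2,np.linalg.norm(x-y)
for n,a,b in[("hinge",[237.1,168.5],[318.3,168.1]),("bar",[237.1,199.1],[291.1,166.5]),("tail",[424.3,216.4],[365.6,279]),("mouth",[246.2,209.1],[284.1,183.3]),("stop",[242.1,182.6],[304.8,173.9])]: print(n,tri(a,b))
cv2.imwrite("pics/sc.png",np.hstack([cv2.resize(s["color"][140:215,260:345,::-1],(400,353),interpolation=3),cv2.resize(s["color"][235:310,350:435,::-1],(400,353),interpolation=3)]))
```

```text
(400, 640)
gauge corners [[0.6167 0.3559 0.025 ]
 [0.6328 0.2563 0.025 ]
 [0.4894 0.235  0.025 ]
 [0.4738 0.3308 0.025 ]] [0.5532 0.2945 0.025 ] [0.1009 0.145  0.0971 0.1451]
cover [[ 0.57   -0.2703  0.043 ]
 [ 0.5746 -0.3755  0.043 ]
 [ 0.5214 -0.3782  0.043 ]
 [ 0.5157 -0.2707  0.043 ]] [ 0.5454 -0.3237  0.043 ]
blade [[ 0.5195 -0.3044  0.033 ]
 [ 0.5213 -0.3489  0.033 ]
 [ 0.4343 -0.3497  0.033 ]
 [ 0.4324 -0.3071  0.033 ]] [ 0.4769 -0.3275  0.033 ] [0.0446 0.087  0.0426 0.0871]
top gauge 930 0.024285731700710245 ((573.5211181640625, 277.5315246582031), (183.2238311767578, 153.28909301757812), 6.451951503753662)
top cover 582 0.04197631071663488 ((513.4434204101562, -325.40167236328125), (128.4422149658203, 109.41581726074219), 4.261148452758789)
top blade 280 0.032202302521904036 ((468.7245178222656, -326.8232116699219), (72.83858489990234, 44.34145736694336), 2.9018185138702393)
top bar 44 0.07585655357651122 ((506.6341552734375, 290.7567138671875), (13.225455284118652, 33.082035064697266), 5.955729007720947)
scene gauge 468 0.02516823578973254 ((567.2607421875, 272.25274658203125), (125.65731811523438, 187.94175720214844), 86.04994201660156)
scene cover 641 0.043289864248813426 ((517.6270141601562, -326.7452392578125), (114.3746337890625, 111.67073822021484), 2.779446601867676)
scene blade 344 0.03345529073065129 ((469.21075439453125, -328.6651306152344), (71.04263305664062, 47.008968353271484), 1.935721755027771)
scene bar 28 0.07360813343363426 ((507.1869201660156, 290.5244140625), (12.673965454101562, 33.864768981933594), 12.248126983642578)
hinge (array([0.6227, 0.3063, 0.0338]), np.float64(0.01723982938173137))
bar (array([0.5032, 0.2952, 0.077 ]), np.float64(0.006843286822123202))
tail (array([ 0.438 , -0.3247,  0.0318]), np.float64(0.0005923110819392676))
mouth (array([0.4709, 0.2802, 0.0195]), np.float64(0.007941552239168436))
stop (array([0.5644, 0.2925, 0.0304]), np.float64(0.0019941946208693567))
```

View pics/sc.png

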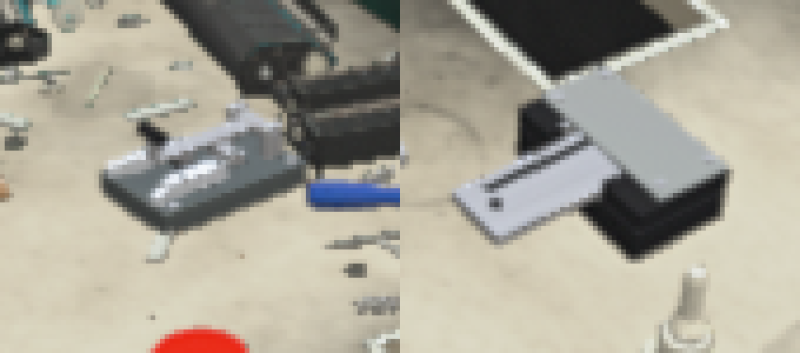

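Emit:
play_rows --targets '[{"linear":[36.1,-24.1,-10],"delta_rot":[0,0,0.428],"grip":80},{"linear":[36.1,-24.1,-10],"delta_rot":[0,0,0.428],"grip":80},{"linear":[36.1,-24.1,-10],"delta_rot":[0,0,0.428],"grip":80},{"linear":[36.1,-24.1,-10],"delta_rot":[0,0,0.428],"grip":80},{"linear":[36.1,-24.1,-10],"delta_rot":[0,0,0.428],"grip":80},{"linear":[36.1,-24.1,-10],"delta_rot":[0,0,0.428],"grip":80},{"linear":[36.1,-24.1,-10],"delta_rot":[0,0,0.428],"grip":80},{"linear":[36.1,-24.1,-10],"delta_rot":[0,0,0.428],"grip":80},{"linear":[36.1,-24.1,-10],"delta_rot":[0,0,0.428],"grip":80},{"linear":[36.1,-24.1,-10],"delta_rot":[0,0,0.428],"grip":80}]' --force 30

```text
time: 2.5
ee_pos: [0.5093, 0.2861, 0.1292]
tcp_rot: [-179.9, -0.1, -171.1]
wrist_force: [-0.4, 0.4, 0.1]
opening: 0.0585
grasp_force: 0.0
```

Emit:
play_rows --targets '[{"linear":[0,0,-3.5],"delta_rot":[0,0,0],"grip":80},{"linear":[0,0,-7.7],"delta_rot":[0,0,0],"grip":80},{"linear":[0,0,-7.7],"delta_rot":[0,0,0],"grip":80},{"linear":[0,0,-7.7],"delta_rot":[0,0,0],"grip":80}]' --force 30

```text
time: 2.9
ee_pos: [0.506, 0.2895, 0.0549]
tcp_rot: [-180.0, -0.1, -170.8]
wrist_force: [-0.3, 0.1, 2.0]
opening: 0.059
grasp_force: 0.0
```

Run:
```python
from h import *
p=bot.camera("scene"); o=bot.get_obs(); print(o["ee_pos"],o["wrist_force"],o["q"])
cv2.imwrite("pics/s3.png",cv2.resize(p["color"][120:210,255:375,::-1],(800,600),interpolation=3))
```

```text
[0.50687347 0.29002893 0.05632102] [-0.0768251   0.54621953  0.28566833] [ 2.97769151e+01  9.70238277e+00 -4.07273377e+00  7.61300505e+01
  1.90216879e-03  2.05696094e+01]
```

View pics/s3.png

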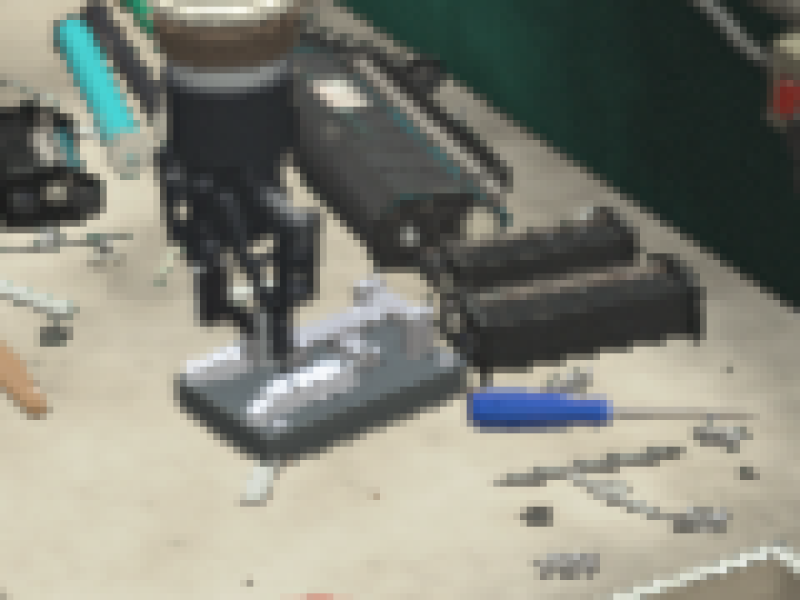

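Emit:
play_rows --targets '[{"linear":[0,0,-0.2],"delta_rot":[0,0,0],"grip":255},{"linear":[0,0,-0.2],"delta_rot":[0,0,0],"grip":255},{"linear":[0,0,-0.2],"delta_rot":[0,0,0],"grip":255},{"linear":[0,0,-0.2],"delta_rot":[0,0,0],"grip":255},{"linear":[0,0,-0.2],"delta_rot":[0,0,0],"grip":255}]' --force 50

```text
time: 3.45
ee_pos: [0.5072, 0.2901, 0.0542]
tcp_rot: [179.9, 0.1, -170.8]
wrist_force: [-0.8, -0.3, 6.5]
opening: 0.0287
grasp_force: 48.8
```

Emit:
play_rows --targets '[{"linear":[0.17,0.03,0.8],"delta_rot":[0,0,0],"grip":255},{"linear":[0.47,0.08,1.54],"delta_rot":[0,0,0],"grip":255},{"linear":[1.16,0.19,2.99],"delta_rot":[0,0,0],"grip":255},{"linear":[2.06,0.33,4.33],"delta_rot":[0,0,0],"grip":255},{"linear":[3.15,0.51,5.51],"delta_rot":[0,0,0],"grip":255},{"linear":[3.15,0.51,5.51],"delta_rot":[0,0,0],"grip":255}]'

```text
time: 4.05
ee_pos: [0.5386, 0.2952, 0.1089]
tcp_rot: [179.9, 0.0, -170.8]
wrist_force: [-5.9, 3.8, 0.5]
opening: 0.0289
grasp_force: 52.1
```

Emit:
play_rows --targets '[{"linear":[1.24,0.2,1.0],"delta_rot":[0,0,0],"grip":255},{"linear":[2.63,0.43,1.81],"delta_rot":[0,0,0],"grip":255},{"linear":[4.12,0.67,2.39],"delta_rot":[0,0,0],"grip":255},{"linear":[5.67,0.92,2.74],"delta_rot":[0,0,0],"grip":255},{"linear":[7.25,1.18,2.86],"delta_rot":[0,0,0],"grip":255},{"linear":[7.98,1.29,2.84],"delta_rot":[0,0,0],"grip":255},{"linear":[7.98,1.29,2.84],"delta_rot":[0,0,0],"grip":255},{"linear":[7.98,1.29,2.84],"delta_rot":[0,0,0],"grip":255}]'

```text
time: 4.85
ee_pos: [0.6182, 0.3084, 0.1374]
tcp_rot: [179.9, 0.1, -170.8]
wrist_force: [-0.9, 5.1, 7.1]
opening: 0.0285
grasp_force: 52.8
```

Emit:
play_rows --targets '[{"linear":[0,0,0],"delta_rot":[0,0,0],"grip":80},{"linear":[0,0,0],"delta_rot":[0,0,0],"grip":80},{"linear":[0,0,0],"delta_rot":[0,0,0],"grip":80},{"linear":[0,0,4],"delta_rot":[0,0,0],"grip":80},{"linear":[0,0,7],"delta_rot":[0,0,0],"grip":80},{"linear":[-16.6,-63.6,7],"delta_rot":[0,0,-0.119],"grip":80},{"linear":[-16.6,-63.6,7],"delta_rot":[0,0,-0.119],"grip":80},{"linear":[-16.6,-63.6,7],"delta_rot":[0,0,-0.119],"grip":80},{"linear":[-16.6,-63.6,7],"delta_rot":[0,0,-0.119],"grip":80},{"linear":[-16.6,-63.6,7],"delta_rot":[0,0,-0.119],"grip":80}]'

```text
time: 5.85
ee_pos: [0.5537, 0.0636, 0.2057]
tcp_rot: [-180.0, 0.0, -177.6]
wrist_force: [1.8, -1.3, 0.6]
opening: 0.0589
grasp_force: 0.0
```

Run:
```python
from h import *
np.set_printoptions(precision=4,suppress=True)
p=bot.camera("top"); q=bot.camera("scene"); o=bot.get_obs(); print(o["time"],o["ee_pos"],o["opening"])
cv2.imwrite("pics/s4.png",np.hstack([cv2.resize(p["color"][135:225,200:300,::-1],(400,360),interpolation=3),cv2.resize(q["color"][120:210,255:355,::-1],(400,360),interpolation=3)]))
```

```text
5.95 [0.5533 0.0606 0.2065] 0.058330112310807716
```

View pics/s4.png

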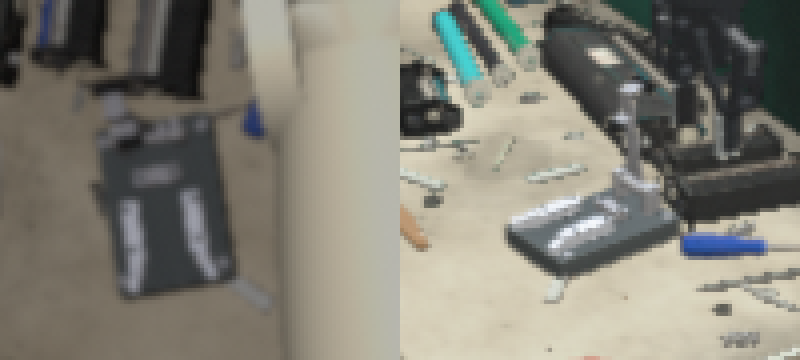

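Emit:
play_rows --targets '[{"linear":[-10.1,-38.9,-1],"delta_rot":[0,0,0],"grip":80},{"linear":[-10.1,-38.9,-1],"delta_rot":[0,0,0],"grip":80},{"linear":[-10.1,-38.9,-1],"delta_rot":[0,0,0],"grip":80},{"linear":[-10.1,-38.9,-1],"delta_rot":[0,0,0],"grip":80},{"linear":[-10.1,-38.9,-2],"delta_rot":[0,0,0],"grip":80},{"linear":[-10.1,-38.9,-4],"delta_rot":[0,0,0],"grip":80},{"linear":[-10.1,-38.9,-8],"delta_rot":[0,0,0],"grip":80},{"linear":[-10.1,-38.9,-12],"delta_rot":[0,0,0],"grip":80},{"linear":[-10.1,-38.9,-12],"delta_rot":[0,0,0],"grip":80},{"linear":[-10.1,-38.9,-12],"delta_rot":[0,0,0],"grip":80}]'

```text
time: 6.95
ee_pos: [0.4504, -0.3245, 0.08]
tcp_rot: [179.8, -0.4, -177.8]
wrist_force: [0.1, 1.0, 0.3]
opening: 0.0587
grasp_force: 0.0
```

Run:
```python
from h import *
np.set_printoptions(precision=4,suppress=True)
q=bot.camera("scene"); p=bot.camera("top"); o=bot.get_obs(); print(o["time"],o["ee_pos"],o["tcp_rot"])
cv2.imwrite("pics/s5.png",np.hstack([cv2.resize(p["color"][150:220,200:270,::-1],(400,400),interpolation=3),cv2.resize(q["color"][220:300,335:415,::-1],(400,400),interpolation=3)]))
f=lambda a:atz(p,np.array(a)/4+[200,135],.025)
g=f([[98,125],[215,110],[237,275],[122,298]]); print(g,g.mean(0),np.linalg.norm(np.roll(g,-1,0)-g,axis=1))
print("stop top front",atz(p,[[239,181.5]],.036))
```

```text
7.05 [ 0.4531 -0.3234  0.0851] [ 179.9246   -0.0881 -177.7129]
[[0.6256 0.3556 0.025 ]
 [0.6373 0.2541 0.025 ]
 [0.4916 0.2334 0.025 ]
 [0.4734 0.3313 0.025 ]] [0.557  0.2936 0.025 ] [0.1022 0.1472 0.0996 0.1542]
stop top front [[0.5681 0.3015 0.036 ]]
```

View pics/s5.png

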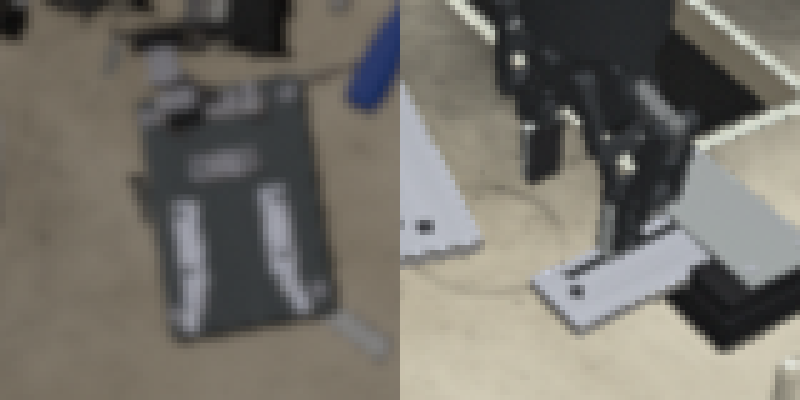

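Emit:
play_rows --targets '[{"linear":[0,-0.4,-2],"delta_rot":[0,0,0],"grip":80},{"linear":[0,-0.4,-5],"delta_rot":[0,0,0],"grip":80},{"linear":[0,-0.4,-7.5],"delta_rot":[0,0,0],"grip":80},{"linear":[0,-0.4,-7.5],"delta_rot":[0,0,0],"grip":80},{"linear":[0,-0.4,-7.5],"delta_rot":[0,0,0],"grip":80},{"linear":[0,-0.4,-7.5],"delta_rot":[0,0,0],"grip":255},{"linear":[0,-0.4,-7.5],"delta_rot":[0,0,0],"grip":255},{"linear":[0,-0.4,-7.5],"delta_rot":[0,0,0],"grip":255},{"linear":[0,-0.4,-7.5],"delta_rot":[0,0,0],"grip":255}]' --force 60

```text
time: 7.95
ee_pos: [0.455, -0.3281, 0.0126]
tcp_rot: [-179.9, 0.2, -177.6]
wrist_force: [2.2, 2.0, 6.0]
opening: 0.0424
grasp_force: 60.9
```

Emit:
play_rows --targets '[{"linear":[-0.5,-0.02,0],"delta_rot":[0,0,0],"grip":255},{"linear":[-1.2,-0.05,0],"delta_rot":[0,0,0],"grip":255},{"linear":[-2.0,-0.08,0],"delta_rot":[0,0,0],"grip":255},{"linear":[-2.8,-0.12,0],"delta_rot":[0,0,0],"grip":255},{"linear":[-2.8,-0.12,0],"delta_rot":[0,0,0],"grip":255}]'

```text
time: 8.45
ee_pos: [0.4256, -0.3291, 0.0117]
tcp_rot: [-179.9, 0.0, -177.7]
wrist_force: [-0.9, 0.3, 3.6]
opening: 0.0426
grasp_force: 61.0
```

Emit:
play_rows --targets '[{"linear":[-1.5,-0.06,0],"delta_rot":[0,0,0],"grip":255},{"linear":[-3.2,-0.13,0],"delta_rot":[0,0,0],"grip":255},{"linear":[-4.5,-0.18,0.1],"delta_rot":[0,0,0],"grip":255},{"linear":[-4.7,-0.18,1],"delta_rot":[0,0,0],"grip":255},{"linear":[-4.7,-0.18,4],"delta_rot":[0,0,0],"grip":255},{"linear":[-4.7,-0.18,8],"delta_rot":[0,0,0],"grip":255},{"linear":[-4.7,-0.18,10],"delta_rot":[0,0,0],"grip":255},{"linear":[-4.7,-0.18,10],"delta_rot":[0,0,0],"grip":255},{"linear":[-4.7,-0.18,10],"delta_rot":[0,0,0],"grip":255}]'

```text
time: 9.35
ee_pos: [0.3787, -0.3305, 0.1105]
tcp_rot: [-180.0, -0.0, -177.6]
wrist_force: [-0.4, 0.3, -3.1]
opening: 0.0423
grasp_force: 61.5
```

Run:
```python
from h import *
np.set_printoptions(precision=4,suppress=True)
q=bot.camera("scene"); p=bot.camera("top"); o=bot.get_obs(); print(o["time"],o["ee_pos"],o["tcp_rot"],o["opening"],o["wrist_force"],o["torque"])
z=o["ee_pos"][2]+.0187
for c,n in((q,"s"),(p,"t")):
  for t in("blade_nose","blade_tail"):
    for x in bot.pinpoint(c,t)[:3]: print(n,t,round(x["conf"],2),x["pixel"],atz(c,x["pixel"],z)[0])
print(proj(q,o["ee_pos"]),proj(p,o["ee_pos"]))
cv2.imwrite("pics/s6.png",np.hstack([cv2.resize(p["color"][160:260,370:470,::-1],(400,400),interpolation=3),cv2.resize(q["color"][200:300,310:410,::-1],(400,400),interpolation=3)]))
```

```text
9.45 [ 0.3782 -0.33    0.1092] [ 179.9103   -0.1017 -177.6406] 0.042431483188732674 [ 0.0829  0.7804 -1.937 ] [-0.0144  0.0606  0.0167]
s blade_nose 0.78 [325.1, 238.5] [ 0.3699 -0.2276  0.1279]
s blade_nose 0.75 [388.7, 243.2] [ 0.5035 -0.3259  0.1279]
s blade_tail 0.85 [341.6, 264.3] [ 0.3556 -0.3354  0.1279]
s blade_tail 0.85 [342.6, 270.6] [ 0.3463 -0.3554  0.1279]
s blade_tail 0.61 [305.1, 172.5] [0.4901 0.1339 0.1279]
t blade_nose 0.85 [431.4, 199.1] [ 0.4804 -0.3243  0.1279]
t blade_nose 0.71 [351.6, 216.5] [ 0.43   -0.0745  0.1279]
t blade_nose 0.65 [236.3, 173.0] [0.5753 0.2877 0.1279]
t blade_tail 0.74 [247.1, 207.4] [0.4643 0.2516 0.1279]
t blade_tail 0.71 [435.5, 239.4] [ 0.3551 -0.3291  0.1279]
t blade_tail 0.63 [399.2, 224.1] [ 0.4039 -0.2208  0.1279]
[[348.1716 265.7199]] [[433.594  232.3433]]
```

View pics/s6.png

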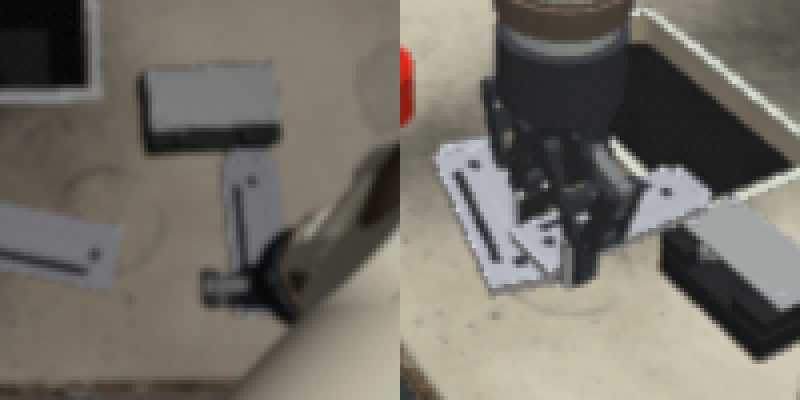

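Emit:
play_rows --targets '[{"linear":[0.5,60.0,0],"delta_rot":[0,0,0.123],"grip":255},{"linear":[0.5,60.0,0],"delta_rot":[0,0,0.123],"grip":255},{"linear":[0.5,60.0,0],"delta_rot":[0,0,0.123],"grip":255},{"linear":[0.5,60.0,0],"delta_rot":[0,0,0.123],"grip":255},{"linear":[0.5,60.0,0],"delta_rot":[0,0,0.123],"grip":255},{"linear":[0.5,60.0,0],"delta_rot":[0,0,0.123],"grip":255},{"linear":[0.5,60.0,0],"delta_rot":[0,0,0.123],"grip":255},{"linear":[0.5,60.0,0],"delta_rot":[0,0,0.123],"grip":255},{"linear":[0.5,60.0,0],"delta_rot":[0,0,0.123],"grip":255},{"linear":[0.5,60.0,0],"delta_rot":[0,0,0.123],"grip":255}]'

```text
time: 10.65
ee_pos: [0.3822, 0.1716, 0.1107]
tcp_rot: [180.0, 0.0, -170.6]
wrist_force: [2.0, -0.4, -1.9]
opening: 0.0426
grasp_force: 61.8
```

```bash
python3 -c "
from h import *
o=bot.get_obs();print(o['time'],o['ee_pos'],o['tcp_rot'])"
```

```text
10.65 [0.38224852 0.17161498 0.11066984] [ 1.79995193e+02  2.45107791e-02 -1.70578120e+02]
```

Emit:
play_rows --targets '[{"linear":[0.4,5,0],"delta_rot":[0,0,0],"grip":255},{"linear":[0.4,9.9,-2],"delta_rot":[0,0,0],"grip":255},{"linear":[0.4,9.9,-5],"delta_rot":[0,0,0],"grip":255},{"linear":[0.4,9.9,-5],"delta_rot":[0,0,0],"grip":255},{"linear":[0.4,9.9,-5],"delta_rot":[0,0,0],"grip":255},{"linear":[0.4,9.9,-5],"delta_rot":[0,0,0],"grip":255}]'

```text
time: 11.25
ee_pos: [0.3875, 0.268, 0.0623]
tcp_rot: [180.0, 0.1, -170.7]
wrist_force: [0.1, -0.2, -1.7]
opening: 0.0427
grasp_force: 62.0
```

Run:
```python
from h import *
np.set_printoptions(precision=4,suppress=True)
q=bot.camera("scene"); p=bot.camera("top"); o=bot.get_obs(); print(o["time"],o["ee_pos"],o["tcp_rot"],o["opening"],o["wrist_force"],o["torque"])
cv2.imwrite("pics/s7.png",np.hstack([cv2.resize(p["color"][150:250,195:295,::-1],(400,400),interpolation=3),cv2.resize(q["color"][120:220,245:345,::-1],(400,400),interpolation=3)]))
```

```text
11.35 [0.3878 0.2681 0.0624] [ 179.9469    0.1223 -170.6804] 0.042404837996400976 [-0.4483  0.0165 -1.6514] [ 0.0171  0.0651 -0.0226]
```

View pics/s7.png

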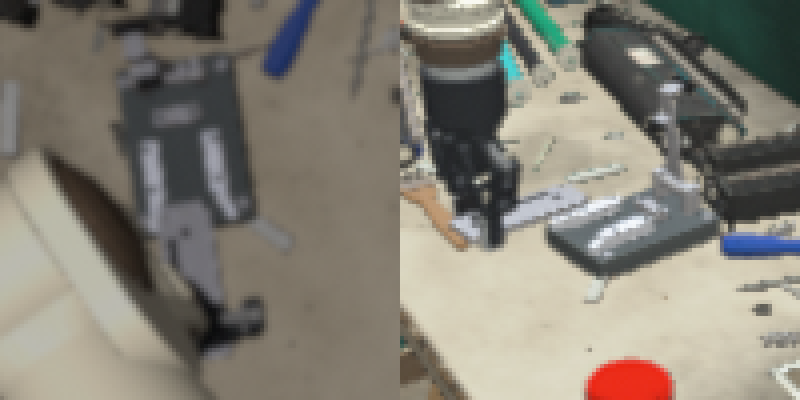

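Emit:
play_rows --targets '[{"linear":[0,0.2,-2],"delta_rot":[0,0,0],"grip":255},{"linear":[0,0.2,-3.6],"delta_rot":[0,0,0],"grip":255},{"linear":[0,0.2,-4.4],"delta_rot":[0,0,0],"grip":255},{"linear":[0,0.2,-4.7],"delta_rot":[0,0,0],"grip":255},{"linear":[0,0.2,-4.8],"delta_rot":[0,0,0],"grip":255},{"linear":[0,0.2,-4.8],"delta_rot":[0,0,0],"grip":255},{"linear":[0,0.2,-4.8],"delta_rot":[0,0,0],"grip":255}]'

```text
time: 12.05
ee_pos: [0.3874, 0.2707, 0.0136]
tcp_rot: [180.0, 0.1, -170.6]
wrist_force: [-0.3, -0.8, -0.4]
opening: 0.0423
grasp_force: 62.1
```

Emit:
play_rows --targets '[{"linear":[0.6,0.1,0],"delta_rot":[0,0,0],"grip":255},{"linear":[1.2,0.2,0],"delta_rot":[0,0,0],"grip":255},{"linear":[1.8,0.3,0],"delta_rot":[0,0,0],"grip":255},{"linear":[2.4,0.4,0],"delta_rot":[0,0,0],"grip":255},{"linear":[3.0,0.5,0],"delta_rot":[0,0,0],"grip":255},{"linear":[3.0,0.5,0],"delta_rot":[0,0,0],"grip":255}]'

```text
time: 12.65
ee_pos: [0.4181, 0.2757, 0.013]
tcp_rot: [180.0, 0.1, -170.6]
wrist_force: [1.0, 0.6, 1.0]
opening: 0.0426
grasp_force: 62.4
```

Emit:
play_rows --targets '[{"linear":[0.6,0.1,0],"delta_rot":[0,0,0],"grip":255},{"linear":[1.2,0.2,0],"delta_rot":[0,0,0],"grip":255},{"linear":[1.8,0.3,0],"delta_rot":[0,0,0],"grip":255},{"linear":[2.4,0.4,0],"delta_rot":[0,0,0],"grip":255},{"linear":[3.0,0.5,0],"delta_rot":[0,0,0],"grip":255},{"linear":[3.0,0.5,0],"delta_rot":[0,0,0],"grip":255}]'

```text
time: 13.25
ee_pos: [0.4481, 0.2808, 0.0132]
tcp_rot: [180.0, 0.1, -170.6]
wrist_force: [-0.7, -0.8, 5.5]
opening: 0.0426
grasp_force: 62.8
```

Emit:
play_rows --targets '[{"linear":[0.25,0.04,0],"delta_rot":[0,0,0],"grip":255},{"linear":[0.5,0.08,0],"delta_rot":[0,0,0],"grip":255},{"linear":[0.75,0.12,0],"delta_rot":[0,0,0],"grip":255},{"linear":[1.0,0.16,0],"delta_rot":[0,0,0],"grip":255},{"linear":[1.0,0.16,0],"delta_rot":[0,0,0],"grip":255}]'

```text
time: 13.75
ee_pos: [0.4574, 0.2823, 0.0134]
tcp_rot: [180.0, 0.0, -170.6]
wrist_force: [-4.3, -0.1, 8.7]
opening: 0.0424
grasp_force: 63.1
```

Emit:
play_rows --targets '[{"linear":[0.15,0.02,0],"delta_rot":[0,0,0],"grip":255},{"linear":[0.3,0.05,0],"delta_rot":[0,0,0],"grip":255},{"linear":[0.4,0.07,0],"delta_rot":[0,0,0],"grip":255},{"linear":[0.4,0.07,0],"delta_rot":[0,0,0],"grip":255}]'

```text
time: 14.15
ee_pos: [0.4611, 0.2829, 0.0135]
tcp_rot: [180.0, 0.0, -170.6]
wrist_force: [-6.4, -1.3, 9.5]
opening: 0.0425
grasp_force: 63.2
```

Emit:
play_rows --targets '[{"linear":[0.1,0.02,0.05],"delta_rot":[0,0,0],"grip":255},{"linear":[0.25,0.04,0.05],"delta_rot":[0,0,0],"grip":255},{"linear":[0.4,0.07,0.05],"delta_rot":[0,0,0],"grip":255},{"linear":[0.4,0.07,0.05],"delta_rot":[0,0,0],"grip":255}]'

```text
time: 14.55
ee_pos: [0.4652, 0.2836, 0.0137]
tcp_rot: [180.0, 0.0, -170.6]
wrist_force: [-3.7, 0.2, 7.2]
opening: 0.0423
grasp_force: 63.0
```

Emit:
play_rows --targets '[{"linear":[0.1,0.02,0],"delta_rot":[0,0,0],"grip":255},{"linear":[0.2,0.03,0],"delta_rot":[0,0,0],"grip":255},{"linear":[0.2,0.03,0],"delta_rot":[0,0,0],"grip":255}]'

```text
time: 14.85
ee_pos: [0.4654, 0.2836, 0.0137]
tcp_rot: [180.0, -0.2, -170.6]
wrist_force: [-13.8, -1.8, 13.2]
opening: 0.0426
grasp_force: 63.6
```

Emit:
play_rows --targets '[{"linear":[0.1,0.02,0],"delta_rot":[0,0,0],"grip":255},{"linear":[0.2,0.03,0],"delta_rot":[0,0,0],"grip":255},{"linear":[0.2,0.03,0],"delta_rot":[0,0,0],"grip":255}]'

```text
time: 15.15
ee_pos: [0.4654, 0.2836, 0.0136]
tcp_rot: [180.0, -0.4, -170.5]
wrist_force: [-25.5, -5.0, 20.3]
opening: 0.0429
grasp_force: 64.3
```

Emit:
play_rows --targets '[{"linear":[-0.25,-0.04,0.05],"delta_rot":[0,0,0],"grip":255},{"linear":[-0.25,-0.04,0.05],"delta_rot":[0,0,0],"grip":255},{"linear":[-0.25,-0.04,0.05],"delta_rot":[0,0,0],"grip":80},{"linear":[-0.25,-0.04,0.05],"delta_rot":[0,0,0],"grip":80},{"linear":[-0.25,-0.04,0.05],"delta_rot":[0,0,0],"grip":80},{"linear":[-0.25,-0.04,0.05],"delta_rot":[0,0,0],"grip":80},{"linear":[-0.25,-0.04,3],"delta_rot":[0,0,0],"grip":80},{"linear":[-2,-0.04,8],"delta_rot":[0,0,0],"grip":80},{"linear":[-5,-5,13],"delta_rot":[0,0,0],"grip":80},{"linear":[-5,-10,15],"delta_rot":[0,0,0],"grip":80}]'

```text
time: 16.15
ee_pos: [0.4224, 0.2098, 0.1511]
tcp_rot: [180.0, 0.1, -170.4]
wrist_force: [1.3, -0.5, 0.1]
opening: 0.0585
grasp_force: 0.0
```

Run:
```python
from h import *
np.set_printoptions(precision=4,suppress=True)
q=bot.camera("scene"); p=bot.camera("top"); o=bot.get_obs(); print(o["time"],o["ee_pos"],o["tcp_rot"],o["opening"],o["wrist_force"])
for t,z in(("blade_nose",.029),("blade_tail",.029),("stop_face",.029),("clip_bar",.154)):
  for c,n in((q,"s"),(p,"t")):
    for x in bot.pinpoint(c,t)[:2]: print(n,t,round(x["conf"],2),x["pixel"],atz(c,x["pixel"],z)[0])
cv2.imwrite("pics/s8.png",np.hstack([cv2.resize(p["color"][140:220,200:280,::-1],(400,400),interpolation=3),cv2.resize(q["color"][130:210,260:340,::-1],(400,400),interpolation=3)]))
```

```text
16.25 [0.4237 0.2071 0.1531] [ 179.9503    0.3339 -170.7026] 0.05867635392818935 [ 1.0093  0.5583 -0.2581]
s blade_nose 0.84 [323.5, 237.2] [ 0.4298 -0.1075  0.029 ]
s blade_nose 0.46 [306.2, 171.2] [0.5799 0.3134 0.029 ]
t blade_nose 0.96 [350.1, 214.2] [ 0.4497 -0.0761  0.029 ]
s blade_tail 0.72 [340.7, 269.7] [ 0.4008 -0.2588  0.029 ]
s blade_tail 0.7 [278.9, 180.1] [0.4533 0.2989 0.029 ]
t blade_tail 0.89 [399.3, 225.9] [ 0.4073 -0.2401  0.029 ]
t blade_tail 0.58 [418.9, 187.6] [ 0.5371 -0.3127  0.029 ]
s stop_face 0.5 [306.5, 170.8] [0.5826 0.3159 0.029 ]
s clip_bar 0.57 [314.5, 139.0] [0.6289 0.3278 0.154 ]
s clip_bar 0.53 [407.3, 328.7] [ 0.3549 -0.5758  0.154 ]
t clip_bar 0.44 [226.5, 155.5] [0.6255 0.3127 0.154 ]
t clip_bar 0.33 [191.8, 232.5] [0.3866 0.4115 0.154 ]
```

View pics/s8.png

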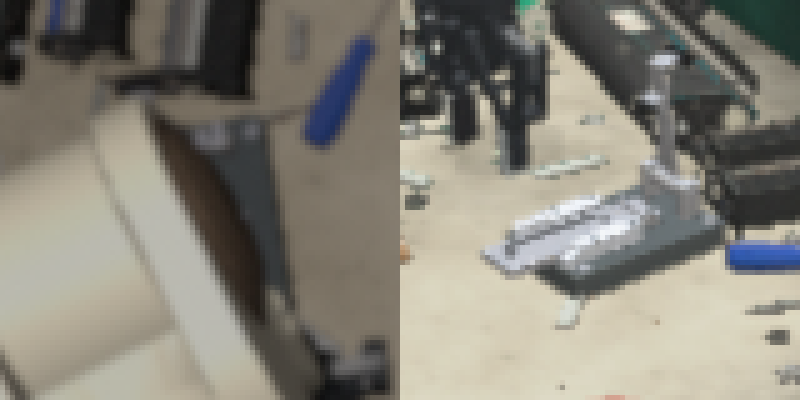

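Emit:
play_rows --targets '[{"linear":[3,2,5],"delta_rot":[0,0,0],"grip":80},{"linear":[19.7,10.2,5],"delta_rot":[0,0,0],"grip":80},{"linear":[19.7,10.2,5],"delta_rot":[0,0,0],"grip":80},{"linear":[19.7,10.2,5],"delta_rot":[0,0,0],"grip":80},{"linear":[19.7,10.2,5],"delta_rot":[0,0,0],"grip":80},{"linear":[19.7,10.2,5],"delta_rot":[0,0,0],"grip":80},{"linear":[19.7,10.2,5],"delta_rot":[0,0,0],"grip":80},{"linear":[19.7,10.2,5],"delta_rot":[0,0,0],"grip":80}]'

```text
time: 17.45
ee_pos: [0.6194, 0.3113, 0.1986]
tcp_rot: [-180.0, -0.0, -170.6]
wrist_force: [0.1, 0.3, -0.2]
opening: 0.0582
grasp_force: 0.0
```

Run:
```python
from h import *
np.set_printoptions(precision=4,suppress=True)
o=bot.get_obs(); print(o["time"],o["ee_pos"],o["tcp_rot"])
```

```text
17.45 [0.6194 0.3113 0.1986] [-179.9884   -0.042  -170.5701]
```

Emit:
play_rows --targets '[{"linear":[0.1,-0.2,-3],"delta_rot":[0,0,0],"grip":80},{"linear":[0.1,-0.2,-5.5],"delta_rot":[0,0,0],"grip":80},{"linear":[0.1,-0.2,-6.2],"delta_rot":[0,0,0],"grip":80},{"linear":[0.1,-0.2,-6.2],"delta_rot":[0,0,0],"grip":80},{"linear":[0.1,-0.2,-6.2],"delta_rot":[0,0,0],"grip":255},{"linear":[0.1,-0.2,-6.2],"delta_rot":[0,0,0],"grip":255},{"linear":[0.1,-0.2,-6.2],"delta_rot":[0,0,0],"grip":255},{"linear":[0.1,-0.2,-6.2],"delta_rot":[0,0,0],"grip":255},{"linear":[0.1,-0.2,-6.2],"delta_rot":[0,0,0],"grip":255}]' --force 50

```text
time: 18.35
ee_pos: [0.6216, 0.3092, 0.1391]
tcp_rot: [180.0, 0.2, -170.6]
wrist_force: [-1.4, -2.2, 5.9]
opening: 0.0291
grasp_force: 49.3
```

Emit:
play_rows --targets '[{"linear":[-0.8,-0.13,0.04],"delta_rot":[0,0,0],"grip":255},{"linear":[-1.6,-0.26,0.05],"delta_rot":[0,0,0],"grip":255},{"linear":[-3.18,-0.53,-0.15],"delta_rot":[0,0,0],"grip":255},{"linear":[-4.71,-0.78,-0.58],"delta_rot":[0,0,0],"grip":255},{"linear":[-6.17,-1.02,-1.24],"delta_rot":[0,0,0],"grip":255},{"linear":[-7.5,-1.24,-2.11],"delta_rot":[0,0,0],"grip":255},{"linear":[-7.5,-1.24,-2.11],"delta_rot":[0,0,0],"grip":255}]'

```text
time: 19.05
ee_pos: [0.5453, 0.2965, 0.1171]
tcp_rot: [-180.0, 0.1, -170.6]
wrist_force: [-0.4, -2.6, 5.9]
opening: 0.0285
grasp_force: 51.3
```

Emit:
play_rows --targets '[{"linear":[-0.6,-0.1,-0.5],"delta_rot":[0,0,0],"grip":255},{"linear":[-1.2,-0.2,-1.07],"delta_rot":[0,0,0],"grip":255},{"linear":[-2.23,-0.37,-2.3],"delta_rot":[0,0,0],"grip":255},{"linear":[-2.8,-0.46,-3.21],"delta_rot":[0,0,0],"grip":255},{"linear":[-3.29,-0.54,-4.16],"delta_rot":[0,0,0],"grip":255},{"linear":[-3.57,-0.59,-4.86],"delta_rot":[0,0,0],"grip":255},{"linear":[-3.57,-0.59,-4.86],"delta_rot":[0,0,0],"grip":255},{"linear":[-3.57,-0.59,-4.86],"delta_rot":[0,0,0],"grip":255}]'

```text
time: 19.85
ee_pos: [0.5101, 0.2907, 0.0679]
tcp_rot: [-180.0, -0.0, -170.6]
wrist_force: [-5.4, -3.7, 2.4]
opening: 0.0287
grasp_force: 59.6
```

Emit:
play_rows --targets '[{"linear":[-0.08,-0.01,-0.2],"delta_rot":[0,0,0],"grip":255},{"linear":[-0.14,-0.02,-0.4],"delta_rot":[0,0,0],"grip":255},{"linear":[-0.14,-0.02,-0.5],"delta_rot":[0,0,0],"grip":255},{"linear":[-0.14,-0.02,-0.5],"delta_rot":[0,0,0],"grip":255}]'

```text
time: 20.25
ee_pos: [0.5086, 0.2904, 0.0629]
tcp_rot: [-180.0, -0.1, -170.6]
wrist_force: [-6.8, -4.7, 3.3]
opening: 0.0287
grasp_force: 60.7
```

Emit:
play_rows --targets '[{"linear":[0,0,-0.1],"delta_rot":[0,0,0],"grip":255},{"linear":[0,0,-0.2],"delta_rot":[0,0,0],"grip":255},{"linear":[0,0,-0.2],"delta_rot":[0,0,0],"grip":255}]'

```text
time: 20.55
ee_pos: [0.5081, 0.2903, 0.0607]
tcp_rot: [-180.0, -0.1, -170.6]
wrist_force: [-8.2, -5.9, 4.2]
opening: 0.0285
grasp_force: 61.4
```

Emit:
play_rows --targets '[{"linear":[0,0,0],"delta_rot":[0,0,0],"grip":80},{"linear":[0,0,0],"delta_rot":[0,0,0],"grip":80},{"linear":[0,0,0],"delta_rot":[0,0,0],"grip":80},{"linear":[0,0,3],"delta_rot":[0,0,0],"grip":80},{"linear":[0,0,8],"delta_rot":[0,0,0],"grip":80},{"linear":[-3,-5,12],"delta_rot":[0,0,0],"grip":80},{"linear":[-8,-10,12],"delta_rot":[0,0,0],"grip":80},{"linear":[-10,-15,12],"delta_rot":[0,0,0],"grip":80},{"linear":[-10,-20,12],"delta_rot":[0,0,0],"grip":80},{"linear":[-10,-25,12],"delta_rot":[0,0,0],"grip":80}]'

```text
time: 21.55
ee_pos: [0.4117, 0.0763, 0.1805]
tcp_rot: [180.0, 0.1, -170.5]
wrist_force: [1.9, -1.5, -0.0]
opening: 0.0588
grasp_force: 0.0
```

Run:
```python
from h import *
np.set_printoptions(precision=4,suppress=True)
q=bot.camera("scene"); p=bot.camera("top"); o=bot.get_obs(); print(o["time"],o["ee_pos"],o["wrist_force"])
v,u=np.mgrid[:400,:640]
U=np.array([.9866,.1633]);C=np.array([.5565,.2983])
for c,n in((p,"t"),(q,"s")):
    m=c["range_z"]>0;P=dep(c,np.c_[u[m],v[m]]);d=P[:,:2]-C
    a=d@U;b=d@[-U[1],U[0]]
    k=(abs(a+.05)<.02)&(abs(b)<.02)&(P[:,2]>.06)
    print(n,"bar",k.sum(),np.median(P[k],0),np.percentile(P[k,2],[50,90,98]), "uv",np.median(a[k]),np.median(b[k]))
    k=(abs(a+.1)<.04)&(abs(b)<.04)&(P[:,2]>.02)&(P[:,2]<.045)&(a<-.077)
    print(n,"tail",k.sum(),np.median(P[k,2]),cv2.minAreaRect((np.c_[a,b][k]*1000).astype(np.float32)) if k.sum()>3 else'')
    for t in("blade_tail","blade_nose","stop_face"):
      for x in bot.pinpoint(c,t)[:3]:
        if c is p and x["pixel"][0]>270: continue
        if c is q and x["pixel"][0]>320: continue
        w=atz(c,x["pixel"],.029)[0]; e=w[:2]-C; print(n,t,round(x["conf"],2),x["pixel"],e@U,e@[-U[1],U[0]])
cv2.imwrite("pics/s9.png",np.hstack([cv2.resize(p["color"][150:225,205:280,::-1],(400,400),interpolation=3),cv2.resize(q["color"][140:210,265:335,::-1],(400,400),interpolation=3)]))
```

```text
21.65 [0.4122 0.0731 0.1807] [ 1.3854 -0.2322 -0.315 ]
t bar 50 [0.5088 0.2903 0.085 ] [0.085  0.0883 0.0901] uv -0.04788625934920117 -0.00010749053650182562
t tail 162 0.032375538625680766 ((-96.41800689697266, 1.2613945007324219), (37.97770309448242, 47.57876968383789), 0.27132344245910645)
t blade_tail 0.86 [247.2, 219.4] -0.12112907125192145 -0.005816167263314308
t stop_face 0.58 [240.0, 184.2] 0.003805187328380022 0.0006791684097059994
s bar 16 [0.5059 0.2944 0.078 ] [0.078  0.0891 0.0898] uv -0.050668679901446016 0.004492309834285094
s tail 75 0.03293860976742835 ((-95.96937561035156, -0.21618080139160156), (48.08378219604492, 35.90999221801758), 86.15892028808594)
s blade_nose 0.68 [307.8, 174.4] 0.014227053258693646 -0.015626981703650338
s blade_nose 0.56 [293.1, 164.2] 0.02012499081554272 0.09808496474079247
s stop_face 0.6 [308.3, 172.9] 0.02342963272075693 -0.006439000593964047
```

View pics/s9.png

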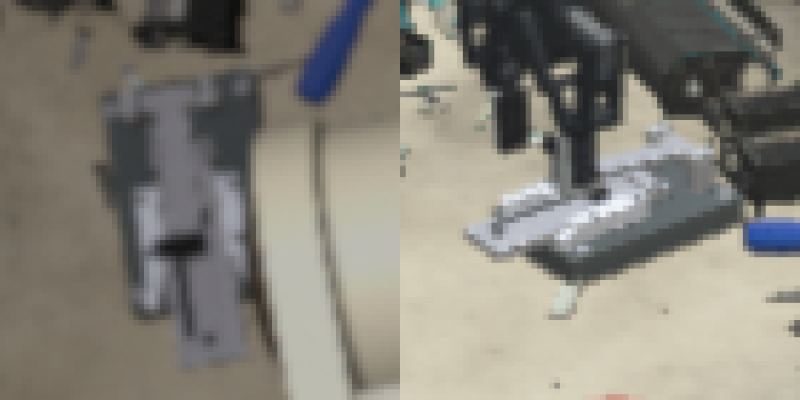

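```bash
python3 -c "
from workcell import bot
print(bot.job_done())"
```

```text
the job is handed in; nothing more can be done
None
```

I handed the job in at about 22 s: the clip was raised, the blade was drawn from the case and pressed home at about 25 N, and the clip was lowered onto it under control. The last pictures show the blade in the channel with the clip down on it at roughly 0.09 rad, but no verdict came back, and I did not re-press the blade after letting go.

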